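# Empty the deep tipping pot of wooden balls into its catch tray

### The arm

A 6-joint arm with a two-finger parallel gripper is mounted at the origin on the work surface. World frame = base frame: x ahead of the robot, y to its left, z up, the work surface at z = 0. Lengths are in mm, angles in rad, forces in N, time in s.
With the tool pointing down it reaches from about 275 to 750 mm from the base axis. Payload 10.2 kg.
Tool frame: the origin (TCP) lies at the very end of the fingers, on their centre line; the grasp point (between the pads) lies 19 mm behind it; x points along the fingers, y is the direction in which the jaws open and shut, and the axes are right-handed (so a half turn about x gives the same grasp; the last joint's range is limited). The gripper opens to 85 mm and grips with 20 to 120 N. Pads are 22 mm wide; open, the fingers measure 114 mm over their backs; the gripper's body (76 mm by 85 mm) begins 54 mm behind the grasp point. The pads swing forward as they close: fully open they stand 13 mm farther back than shut.
Start: joints at [1.034, 0.313, 1.498, -0, 1.331, -0.223], TCP at [162.067, 499.365, 231.294] pointing down, gripper open.
Joint ranges: [-2.94, 2.94], [-0.97, 2.17], [0.19, 2.56], [-1.23, 4.37], [0.02, 3.11], [-2.88, 2.88]. Speed limits (rad/s): [2.39, 2.39, 3.01, 3.14, 3.14, 3.14].

### API

Orientations are given as a unit quaternion [w, x, y, z].
In Python, from rig import ctrl, viewer, finish_job gives the robot as it stands.
- The arm moves only by the tool carry_out, never from a script. Its argument "targets" is a list of rows, each an object of numbers: "x", "y", "z": the shift along the world's x, y, z in m; "ax", "ay", "az": the turn, a rotation vector about the world's x, y, z in rad; "hand": the opening, from -1 (shut) to 1 (fully open). A call has 1 to 5 rows; each row is the pose to reach, as a shift and turn from the pose commanded when the call began; what a row does not reach only later rows make up. A row lasts 1/8 s, in which the tool goes at most 62.5 mm and 10.7 degrees, less where a joint would pass 70% of its speed; a pose out of reach is approached as far as the arm can. A call with a gripper value outside its range is refused whole. The fingers move at their own pace and stop on an object; "grip_force" is the grip in N (left out, the last holds). Time passes only in rows, so rows that repeat a pose let the fingers close. It gives the time, the measured TCP pose, the force and the opening at its end, in the units of the state.
- ctrl.sense(): the state, without advancing time (a new reading comes with each control period).
- viewer.capture(name): name is "scene" or "top"; returns the picture (420x560x3 uint8, blue, green, red); there is no depth.
- viewer.camera_info(name): a dict with "fx", "fy", "cx", "cy" (pixels), "k1" (the pictures are not rectified: a ray, as slopes to the right and down, at radius r is drawn at 1 + k1 r^2 times it, then the intrinsics apply), "R" (3x3) and "t" (3): a world point X has camera coordinates R X + t. Camera axes: x right, y down, z forward; pixel columns grow to the right and rows downward; lengths in mm; the calibration is good to about 2 mm. A picture is of the moment at which its call begins. camera_info takes no time and is no camera call.
- finish_job(): hands the job in, once; it reports no verdict.
The state is a dict: "time_s": time; "joints": joint angles; "dq": joint speeds; "tau": joint torques, N m; "eef_pos": TCP position; "ee_rot": TCP orientation; "force": force on the tool from outside, world axes, zero at the start; "wrist_torque": the same for the moment, N m; "grip_width": opening from 0.0 (shut) to 1.0 (fully open).
Only numpy, scipy, OpenCV 4.12 (cv2) and the standard library are available. Lean on these libraries where they do the work, as an engineer would, in place of code of your own. Each camera call takes 0.05 s, during which the arm holds its last target. There are 200 camera calls.

### The job

Tip the deep, bucket-shaped pot, which has a lever at its side, forward on its stand and hold it there until both wooden balls have rolled out and lie in the catch tray below it. Then swing the pot back upright and let go. Do not tip the wide shallow bowl on the other stand.

Things in the scene. Friction and masses are not known exactly. Their poses are not given: they have to be found in the camera images.
- stand: Fixed stand of the deep pot: plywood base 320 x 180 mm, uprights 167 mm high at y = +-76. Origin on the table under the middle of the axle, which runs along the stand's y, 150 mm up. Its +x, roughly away from the robot, is where the pot tips out. Catch tray on the base: x 0 to 180, y -68 to 68, floor 18, rim 52 mm above the table.
- pot_grip (a point): Grip point of the deep pot's lever: on the axis of a round dark-wood bar, 16 mm thick, parallel to the axle, free from stand y = 95 (lever arm) to 165 mm; the point is at y = 135, 110 mm from the axle. Pot upright: x = -84, 221 mm above the table; it swings over the top and forward. Straddle or pinch it from above; being round it turns between the fingers.
- pot (a joint): Tipping angle (rad) of the deep pot and lever: 0 upright at its stop (start), grows as rim and bar go forward (stand's +x), 2.0 at the end stop. Balls roll out from about 1.4, all by 1.75. Friction holds it where left (2 to 3 N at the bar moves it). Steel pot, 84 mm wide at bottom, 116 at rim, 95 high; bottom 42 mm below the axle.
- ball_a_center (a point): Wooden ball (bead), 32 mm across, 10 to 18 g, which starts in the deep pot. The point is its centre.
- ball_b_center (a point): Wooden ball (bead), 32 mm across, 10 to 18 g, which starts in the deep pot. The point is its centre.
- bowl (a joint): Tipping angle (rad) of the other stand's vessel, 0 upright, same sense; leave it at 0. That stand is of the same build and lever, but holds a wide shallow steel bowl, 132 mm across and 42 mm deep. It is beside the deep pot's stand, on its left or its right.
There are look-alikes about, which are no part of the job. Leave any pink or red look-alike of the part that bears ball_b_center alone.

How it is judged:
By the outcome, as a careful person would: the job done as asked, in the order asked, and still so for the second after the job is handed in, with the robot touching nothing.
It also fails if it takes over 53 s, if anything falls off the work surface, if the arm or the gripper's body presses on something with over 40 N, if the wrist force passes 120 N, or if a joint passes its speed limit or range.

## Working session

There is one attempt and no reset: what is moved stays moved. The work goes in short steps, Python scripts to look and compute and a tool call to move; the robot and the scene stay as the last step left them, time stands still between calls to the robot, and variables do not carry over. Pictures are saved under pics/ and viewed, about 8 in all and at most 12, crops included, and the job is handed in when it is done.

Besides the shell and the picture viewer there is one more tool, called after "Emit:" as name([rows], argument=value, ...), one row to a line, values as JSON. carry_out: Moves the arm, as the interface text tells. Its arguments: {"type":"object","properties":{"targets":{"type":"array"},"grip_force":{"type":"number"}},"required":["targets"]}

```bash
mkdir -p pics
cat > h.py <<'E'
import numpy as np, cv2
from rig import ctrl, viewer, finish_job
def ray(name,u,v):
    c=viewer.camera_info(name); d=np.array([(u-c['cx'])/c['fx'],(v-c['cy'])/c['fy']]); s=d.copy()
    for _ in range(20): s=d/(1+c['k1']*(s@s))
    R=np.array(c['R']); t=np.array(c['t']).ravel()
    return -R.T@t, R.T@np.array([s[0],s[1],1.])
def onz(name,u,v,z):
    o,d=ray(name,u,v); return o+d*(z-o[2])/d[2]
def proj(name,X):
    c=viewer.camera_info(name); p=np.array(c['R'])@np.array(X,float)+np.array(c['t']).ravel()
    s=p[:2]/p[2]; s=s*(1+c['k1']*(s@s)); return np.array([c['fx']*s[0]+c['cx'],c['fy']*s[1]+c['cy']])
E
python3 - <<'E'
from h import *
for n in('scene','top'):
    cv2.imwrite(f'pics/{n}1.png',viewer.capture(n)); print(n,ray(n,280,210))
print(ctrl.sense())
E
```

```text
scene (array([1271.41556151,  128.02768107,  814.8511595 ]), array([-0.74398721, -0.14703485, -0.6518576 ]))
top (array([ 407.86100356,  -27.37197696, 1121.94243482]), array([ 0.08878722,  0.05231187, -0.99505937]))
{'time_s': 0.1, 'joints': array([ 1.03355562e+00,  3.13352776e-01,  1.49833117e+00,  1.39557727e-05,
        1.33101256e+00, -2.23375091e-01]), 'dq': array([-1.00412523e-03, -2.06247463e-03, -2.97343247e-03, -8.38397601e-05,
        8.00219473e-04,  1.07152148e-05]), 'tau': array([ 1.13845585e-03, -4.12900114e+01, -2.60147846e+01, -2.21429186e-04,
        2.93287289e-03, -1.46463279e-06]), 'eef_pos': array([161.96651648, 499.15803479, 230.82469728]), 'ee_rot': array([ 0.69826775,  0.11015386,  0.69856639, -0.11087508]), 'force': array([ 0.73514441, -1.01396843,  0.28307418]), 'wrist_torque': array([-0.04420966,  0.00559439, -0.03819347]), 'grip_width': 0.9975529672412027}
```

View pics/scene1.png

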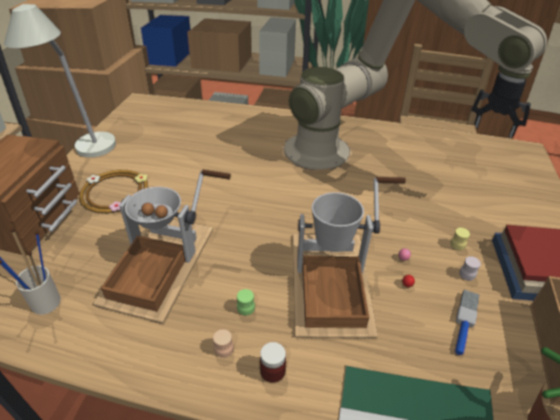

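View pics/top1.png

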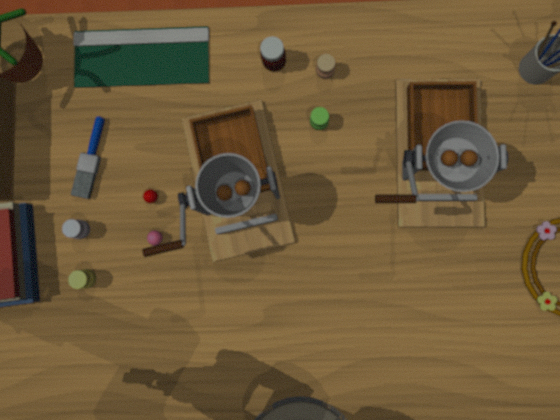

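The scene view shows the deep pot at (337,222) with its bar at (390,180), and the shallow bowl at (152,210) with its bar at (216,174). In the top view the deep pot is at (227,185) with its bar from (143,252) to (183,243). The bowl is at (462,157) with its bar at (395,199).

Possible mix-ups are the bowl's bar at top (395,199), and the red and pink beads at (150,196) and (154,238). The pink bead lies on the table under the bar. I choose the bar at top (163,247).

Run:
```python
from h import *
im=cv2.imread('pics/top1.png'); sc=cv2.imread('pics/scene1.png')
def bar(n,im,x0,y0,x1,y1):
    c=im[y0:y1,x0:x1]; h=cv2.cvtColor(c,cv2.COLOR_BGR2HSV)
    m=((h[...,2]<(95))&(h[...,1]>90)&((h[...,0]<20)|(h[...,0]>170))).astype(np.uint8)
    k,l,s,_=cv2.connectedComponentsWithStats(m); i=1+np.argmax(s[1:,4]); ys,xs=np.nonzero(l==i)
    r=cv2.minAreaRect(np.c_[xs+x0,ys+y0].astype(np.float32)); print(n,len(xs),r); return cv2.boxPoints(r)
b=bar('top',im,130,232,192,265); s=bar('scene',sc,368,168,415,195)
print('bar box on z221',[onz('top',*p,221)[:2].round() for p in b])
q=lambda b:sorted([(b[i]+b[(i+1)%4])/2 for i in range(4)],key=lambda p:-np.linalg.norm(p-b.mean(0)))[:2]
for e in q(b):
  for f in q(s):
    o,d=ray('top',*e);o2,d2=ray('scene',*f);A=np.c_[d,-d2];k=np.linalg.lstsq(A,o2-o,rcond=None)[0]
    print(e,f,(o+d*k[0]).round(),(o2+d2*k[1]).round())
for c in[(183,118),(262,102),(293,240),(213,259)]: print(c,onz('top',*c,12).round())
st=np.vstack([cv2.resize(im[90:270,130:310],(500,500))])
s2=cv2.resize(sc[160:340,270:450],(500,500)); cv2.imwrite('pics/c1.png',cv2.resize(np.hstack([st,s2]),(800,400)))
```

```text
top 482 ((160.8653564453125, 242.22828674316406), (21.23963165283203, 40.97999572753906), 75.52970886230469)
scene 141 ((390.5, 181.0), (6.0, 27.0), 90.0)
bar box on z221 [array([449., 266.]), array([465., 197.]), array([429., 188.]), array([413., 257.])]
[141.02536 247.3483 ] [404. 181.] [431. 259. 228.] [431. 253. 226.]
[141.02536 247.3483 ] [377. 181.] [431. 255. 241.] [440. 192. 221.]
[180.70535 237.10829] [404. 181.] [447. 192. 221.] [445. 251. 235.]
[180.70535 237.10829] [377. 181.] [446. 191. 225.] [446. 191. 225.]
(183, 118) [714. 237.  12.]
(262, 102) [743.  64.  12.]
(293, 240) [443.   5.  12.]
(213, 259) [407. 175.  12.]
```

View pics/c1.png

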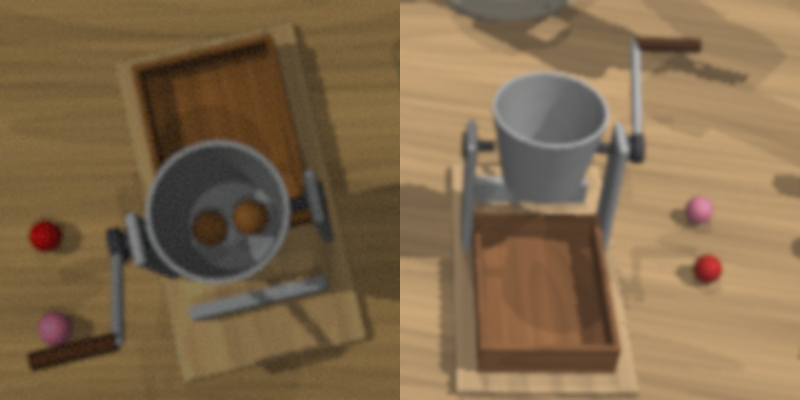

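Run:
```python
from h import *
from scipy.spatial.transform import Rotation as Ro
a=onz('top',143.5,252,221);b=onz('top',183,243.5,221);print(a,b,np.linalg.norm(a-b),'yaw',np.arctan2(-(a-b)[0],(a-b)[1]))
q=ctrl.sense()['ee_rot'];M=Ro.from_quat(np.r_[q[1:],q[0]]).as_matrix();print(M.round(3),'tool y ang',np.arctan2(M[1,1],M[0,1]))
P=[onz('top',*c,12)[:2] for c in[(183,118),(262,102),(293,240),(213,259)]];o=np.mean(P,0);print('base centre',o)
yaw=.195;ex=np.array([np.cos(yaw),np.sin(yaw)]);ey=np.array([-ex[1],ex[0]])
pts={'up+':(76,167),'up-':(-76,167)}
for n,u in(('+',(191,196)),('-',(272,181))): print(n,onz('top',*u,167))
g=(a*35/70+b*35/70)[:2]; print('grip~',g,'axle',g+84*ex-135*ey)
```

```text
[422.93144233 257.03003319 221.        ] [435.50935789 188.62635343 221.        ] 69.55046631001233 yaw 0.18184644848050288
[[-0.001  0.309  0.951]
 [-0.001  0.951 -0.309]
 [-1.    -0.001 -0.   ]] tool y ang 1.2569275276263832
base centre [576.87030549 120.32313917]
+ [523.99418725 186.22224805 167.        ]
- [547.05624078  36.19151563 167.        ]
grip~ [429.22040011 222.82819331] axle [537.78688657 106.66314686]
```

Emit:
carry_out([
  {"x": 0.04,"y": -0.04,"z": 0.06,"az": -0.18,"hand": 0.4},
  {"x": 0.08,"y": -0.08,"z": 0.07,"az": -0.36,"hand": 0.4},
  {"x": 0.12,"y": -0.12,"z": 0.07,"az": -0.54,"hand": 0.4},
  {"x": 0.16,"y": -0.16,"z": 0.07,"az": -0.72,"hand": 0.4},
  {"x": 0.2,"y": -0.2,"z": 0.07,"az": -0.9,"hand": 0.4},
], grip_force=20)

```text
invalid input at $.targets[0]: expected keys x, y, z, ax, ay, az, hand
```

Emit:
carry_out([
  {"x": 0.035,"y": -0.038,"az": -0.17,"hand": 0.4},
  {"x": 0.067,"y": -0.076,"az": -0.17,"hand": 0.4},
  {"x": 0.067,"y": -0.076,"az": -0.17,"hand": 0.4},
  {"x": 0.067,"y": -0.076,"az": -0.17,"hand": 0.4},
])

```text
invalid input at $.targets[0]: expected keys x, y, z, ax, ay, az, hand
```

Run:
```python
from h import *
from scipy.spatial.transform import Rotation as Ro
s=ctrl.sense();q=s['ee_rot'];M=Ro.from_quat(np.r_[q[1:],q[0]]).as_matrix();print(s['time_s'],s['eef_pos'],np.arctan2(M[1,1],M[0,1]),M[:,0],s['grip_width'],s['joints'])
a=viewer.capture('top')[150:300,100:300];b=viewer.capture('scene')[80:230,320:520]
cv2.imwrite('pics/c2.png',np.hstack([cv2.resize(a,(400,300)),cv2.resize(b,(400,300))]))
print(proj('top',s['eef_pos']),proj('scene',s['eef_pos']))
```

```text
0.1 [161.96651648 499.15803479 230.82469728] 1.2569275276263832 [-5.76562328e-04 -9.41408370e-04 -9.99999391e-01] 0.9975529672412027 [ 1.03355562e+00  3.13352776e-01  1.49833117e+00  1.39557727e-05
  1.33101256e+00 -2.23375091e-01]
[ -5.1162802  415.19089631] [491.39693842 135.88251205]
```

View pics/c2.png

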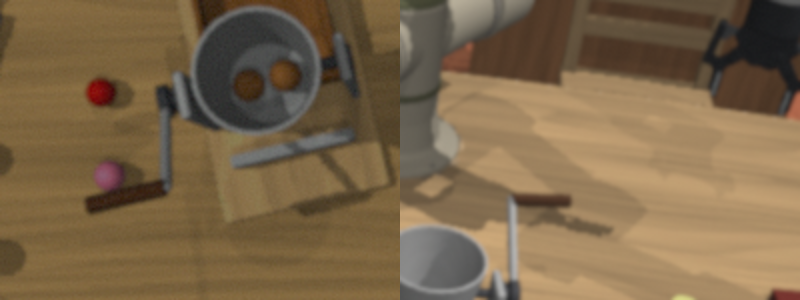

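Both calls were refused because every row needs all the keys. The arm has not moved, and the picture still shows the start state.

Emit:
carry_out([
  {"x": 0.04,"y": -0.04,"z": 0.06,"ax": 0,"ay": 0,"az": -0.18,"hand": 0.4},
  {"x": 0.08,"y": -0.08,"z": 0.07,"ax": 0,"ay": 0,"az": -0.36,"hand": 0.4},
  {"x": 0.12,"y": -0.12,"z": 0.07,"ax": 0,"ay": 0,"az": -0.54,"hand": 0.4},
  {"x": 0.16,"y": -0.16,"z": 0.07,"ax": 0,"ay": 0,"az": -0.72,"hand": 0.4},
  {"x": 0.2,"y": -0.2,"z": 0.07,"ax": 0,"ay": 0,"az": -0.9,"hand": 0.4},
], grip_force=20)

```text
time_s: 0.82
eef_pos: [363.2, 297.7, 301.4]
ee_rot: [0.58, 0.405, 0.58, -0.405]
force: [0.6, 0.5, 0.1]
grip_width: 0.701
```

Emit:
carry_out([
  {"x": 0.035,"y": -0.038,"z": 0,"ax": 0,"ay": 0,"az": -0.17,"hand": 0.4},
  {"x": 0.067,"y": -0.074,"z": 0,"ax": 0,"ay": 0,"az": -0.17,"hand": 0.4},
  {"x": 0.067,"y": -0.074,"z": 0,"ax": 0,"ay": 0,"az": -0.17,"hand": 0.4},
  {"x": 0.067,"y": -0.074,"z": 0,"ax": 0,"ay": 0,"az": -0.17,"hand": 0.4},
])

```text
time_s: 1.32
eef_pos: [428.7, 225.7, 301.2]
ee_rot: [0.544, 0.451, 0.545, -0.451]
force: [-0.8, 0.2, -0.0]
grip_width: 0.701
```

Run:
```python
from h import *
from scipy.spatial.transform import Rotation as Ro
s=ctrl.sense();q=s['ee_rot'];M=Ro.from_quat(np.r_[q[1:],q[0]]).as_matrix();print(s['time_s'],s['eef_pos'],np.arctan2(M[1,1],M[0,1]),M[:,0],s['grip_width'],s['joints'])
a=viewer.capture('top')[150:300,100:300];b=viewer.capture('scene')[80:230,320:520]
cv2.imwrite('pics/c3.png',np.hstack([cv2.resize(a,(400,300)),cv2.resize(b,(400,300))]))
print(proj('top',s['eef_pos']),proj('scene',s['eef_pos']))
```

```text
1.325 [428.72146419 225.68419499 301.19713985] 0.1870196781635818 [-4.51926279e-04  1.77995631e-04 -9.99999882e-01] 0.7014008578899699 [2.41989905e-01 1.79652324e-01 1.48642286e+00 2.82376878e-04
 1.47591358e+00 5.49434714e-02]
[147.33038435 247.32410561] [398.24458745 151.28020781]
```

View pics/c3.png

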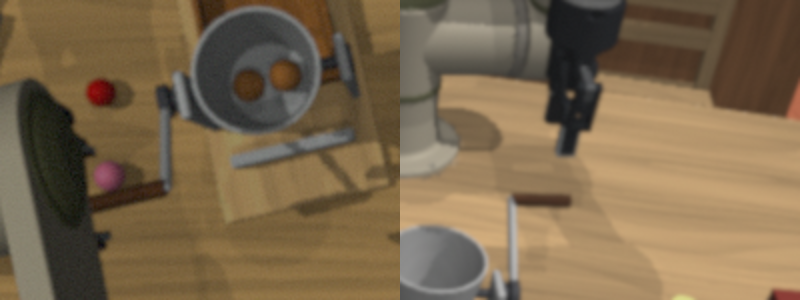

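The top view shows the arm over the bar's outer half, with the jaws (crop (90,150) and (103,240)) on either side of it. The scene view shows the tips above the bar. I go down and close to a loose straddle.

Emit:
carry_out([
  {"x": 0,"y": -0.002,"z": -0.05,"ax": 0,"ay": 0,"az": 0,"hand": 0.4},
  {"x": 0,"y": -0.002,"z": -0.09,"ax": 0,"ay": 0,"az": 0,"hand": 0.4},
  {"x": 0,"y": -0.002,"z": -0.102,"ax": 0,"ay": 0,"az": 0,"hand": 0.4},
  {"x": 0,"y": -0.002,"z": -0.102,"ax": 0,"ay": 0,"az": 0,"hand": -0.4},
  {"x": 0,"y": -0.002,"z": -0.102,"ax": 0,"ay": 0,"az": 0,"hand": -0.4},
])

```text
time_s: 2.05
eef_pos: [429.7, 223.8, 200.9]
ee_rot: [0.545, 0.452, 0.544, -0.45]
force: [0.3, -0.2, -0.2]
grip_width: 0.31
```

Run:
```python
from h import *
s=ctrl.sense();print(s['eef_pos'],s['grip_width'],s['force'])
b=viewer.capture('scene')[110:230,320:480]
cv2.imwrite('pics/c4.png',cv2.resize(b,(640,480)))
# arc way-points (world shift, mm) from theta 0
yaw=.185;r=110;p0=np.arctan2(-84,71)
for th in np.arange(0,2.01,.2):
    x=r*np.sin(p0+th)+84; z=r*np.cos(p0+th)-71; print(round(th,1),np.round([x*np.cos(yaw),x*np.sin(yaw),z]))
```

```text
[429.70639908 223.77059173 200.87882836] 0.3098142980578032 [ 0.25372579 -0.20815091 -0.15008341]
0.0 [-0. -0.  0.]
0.2 [16.  3. 15.]
0.4 [34.  6. 27.]
0.6 [54. 10. 35.]
0.8 [75. 14. 39.]
1.0 [97. 18. 38.]
1.2 [118.  22.  33.]
1.4 [137.  26.  24.]
1.6 [155.  29.  11.]
1.8 [169.  32.  -5.]
2.0 [180.  34. -24.]
```

View pics/c4.png

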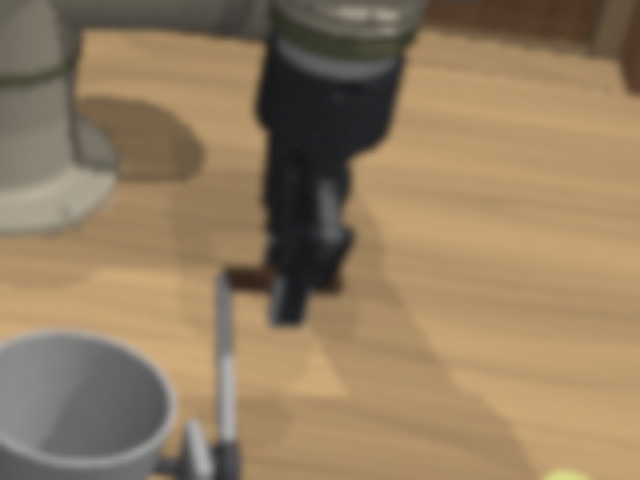

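The fingers straddle the bar at crop (290,285), clear of the lever arm. Next I tip the pot along the arc.

Emit:
carry_out([
  {"x": 0.008,"y": 0.0015,"z": 0.008,"ax": 0,"ay": 0,"az": 0,"hand": -0.4},
  {"x": 0.016,"y": 0.003,"z": 0.015,"ax": 0,"ay": 0,"az": 0,"hand": -0.4},
  {"x": 0.025,"y": 0.0045,"z": 0.021,"ax": 0,"ay": 0,"az": 0,"hand": -0.4},
  {"x": 0.034,"y": 0.006,"z": 0.027,"ax": 0,"ay": 0,"az": 0,"hand": -0.4},
  {"x": 0.044,"y": 0.008,"z": 0.031,"ax": 0,"ay": 0,"az": 0,"hand": -0.4},
])

```text
time_s: 2.72
eef_pos: [473.5, 231.5, 231.6]
ee_rot: [0.545, 0.451, 0.544, -0.451]
force: [-3.1, -0.9, 2.3]
grip_width: 0.301
```

Emit:
carry_out([
  {"x": 0.015,"y": 0.003,"z": 0.006,"ax": 0,"ay": 0,"az": 0,"hand": -0.4},
  {"x": 0.031,"y": 0.006,"z": 0.008,"ax": 0,"ay": 0,"az": 0,"hand": -0.4},
  {"x": 0.053,"y": 0.01,"z": 0.007,"ax": 0,"ay": 0,"az": 0,"hand": -0.4},
  {"x": 0.064,"y": 0.012,"z": 0.005,"ax": 0,"ay": 0,"az": 0,"hand": -0.4},
  {"x": 0.074,"y": 0.014,"z": 0.002,"ax": 0,"ay": 0,"az": 0,"hand": -0.4},
])

```text
time_s: 3.35
eef_pos: [547.6, 245.4, 232.3]
ee_rot: [0.545, 0.451, 0.544, -0.451]
force: [-3.0, -0.4, 1.7]
grip_width: 0.303
```

Run:
```python
from h import *
s=ctrl.sense();print(s['eef_pos'],s['grip_width'],s['force'],s['time_s'])
b=viewer.capture('scene')[110:330,260:480]
cv2.imwrite('pics/c5.png',cv2.resize(b,(600,600)))
```

```text
[547.57330117 245.42183387 232.28626215] 0.30303392462043005 [-3.03846102 -0.35861167  1.7035635 ] 3.35
```

View pics/c5.png

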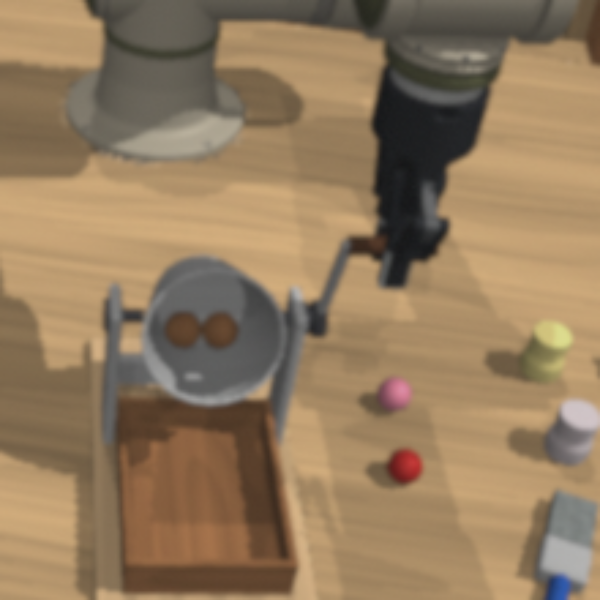

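The pot is at about 1.1 rad and both balls are still inside. The force is about 3 N, as expected. I continue slowly to about 1.85.

Emit:
carry_out([
  {"x": 0.007,"y": 0.0013,"z": -0.003,"ax": 0,"ay": 0,"az": 0,"hand": -0.4},
  {"x": 0.014,"y": 0.0026,"z": -0.006,"ax": 0,"ay": 0,"az": 0,"hand": -0.4},
  {"x": 0.021,"y": 0.004,"z": -0.01,"ax": 0,"ay": 0,"az": 0,"hand": -0.4},
  {"x": 0.028,"y": 0.005,"z": -0.014,"ax": 0,"ay": 0,"az": 0,"hand": -0.4},
  {"x": 0.035,"y": 0.0065,"z": -0.019,"ax": 0,"ay": 0,"az": 0,"hand": -0.4},
])

```text
time_s: 4.03
eef_pos: [582.5, 251.9, 213.0]
ee_rot: [0.545, 0.451, 0.544, -0.451]
force: [-2.7, -0.4, 1.3]
grip_width: 0.299
```

Emit:
carry_out([
  {"x": 0.006,"y": 0.001,"z": -0.005,"ax": 0,"ay": 0,"az": 0,"hand": -0.4},
  {"x": 0.012,"y": 0.002,"z": -0.01,"ax": 0,"ay": 0,"az": 0,"hand": -0.4},
  {"x": 0.018,"y": 0.0035,"z": -0.016,"ax": 0,"ay": 0,"az": 0,"hand": -0.4},
  {"x": 0.025,"y": 0.005,"z": -0.025,"ax": 0,"ay": 0,"az": 0,"hand": -0.4},
  {"x": 0.025,"y": 0.005,"z": -0.025,"ax": 0,"ay": 0,"az": 0,"hand": -0.4},
])

```text
time_s: 4.65
eef_pos: [607.5, 256.8, 187.2]
ee_rot: [0.544, 0.451, 0.544, -0.451]
force: [-0.8, -0.8, 1.0]
grip_width: 0.305
```

Emit:
carry_out([
  {"x": 0,"y": 0,"z": 0,"ax": 0,"ay": 0,"az": 0,"hand": -0.4},
  {"x": 0,"y": 0,"z": 0,"ax": 0,"ay": 0,"az": 0,"hand": -0.4},
  {"x": 0,"y": 0,"z": 0,"ax": 0,"ay": 0,"az": 0,"hand": -0.4},
  {"x": 0,"y": 0,"z": 0,"ax": 0,"ay": 0,"az": 0,"hand": -0.4},
  {"x": 0,"y": 0,"z": 0,"ax": 0,"ay": 0,"az": 0,"hand": -0.4},
])

```text
time_s: 5.28
eef_pos: [607.1, 256.9, 188.4]
ee_rot: [0.545, 0.451, 0.544, -0.451]
force: [-0.2, 0.1, 0.3]
grip_width: 0.301
```

Run:
```python
from h import *
s=ctrl.sense();print(s['eef_pos'],s['grip_width'],s['force'],s['time_s'])
b=viewer.capture('scene')[110:340,260:480];a=viewer.capture('top')[80:280,110:310]
cv2.imwrite('pics/c6.png',np.hstack([cv2.resize(a,(400,400)),cv2.resize(b,(400,400))]))
```

```text
[607.06239628 256.86624591 188.36852097] 0.3011398608757385 [-0.24901631  0.07370462  0.2945628 ] 5.275
```

View pics/c6.png

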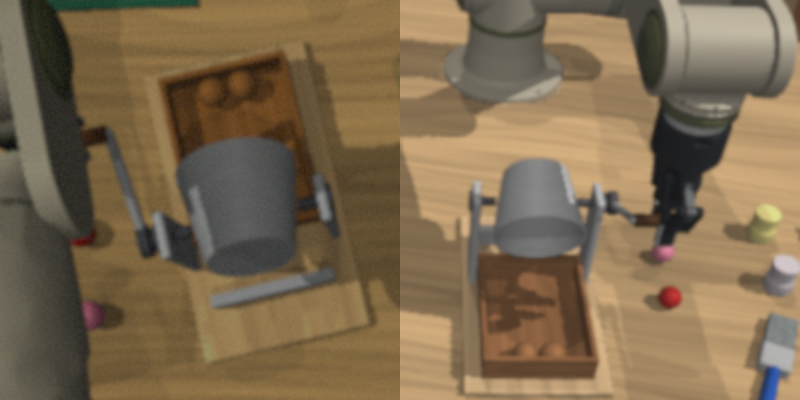

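The balls lie in the tray, at top crop (210,92) and (240,85) and scene crop (525,350) and (553,350). I swing the pot back along the arc.

Emit:
carry_out([
  {"x": -0.009,"y": -0.002,"z": 0.009,"ax": 0,"ay": 0,"az": 0,"hand": -0.4},
  {"x": -0.023,"y": -0.004,"z": 0.023,"ax": 0,"ay": 0,"az": 0,"hand": -0.4},
  {"x": -0.041,"y": -0.007,"z": 0.036,"ax": 0,"ay": 0,"az": 0,"hand": -0.4},
  {"x": -0.06,"y": -0.011,"z": 0.045,"ax": 0,"ay": 0,"az": 0,"hand": -0.4},
  {"x": -0.081,"y": -0.015,"z": 0.05,"ax": 0,"ay": 0,"az": 0,"hand": -0.4},
])

```text
time_s: 6.0
eef_pos: [526.1, 241.8, 240.3]
ee_rot: [0.546, 0.452, 0.543, -0.45]
force: [4.3, 1.0, 2.1]
grip_width: 0.305
```

Emit:
carry_out([
  {"x": -0.022,"y": -0.004,"z": 0.001,"ax": 0,"ay": 0,"az": 0,"hand": -0.4},
  {"x": -0.043,"y": -0.008,"z": -0.003,"ax": 0,"ay": 0,"az": 0,"hand": -0.4},
  {"x": -0.063,"y": -0.012,"z": -0.011,"ax": 0,"ay": 0,"az": 0,"hand": -0.4},
  {"x": -0.073,"y": -0.0135,"z": -0.017,"ax": 0,"ay": 0,"az": 0,"hand": -0.4},
  {"x": -0.081,"y": -0.015,"z": -0.023,"ax": 0,"ay": 0,"az": 0,"hand": -0.4},
])

```text
time_s: 6.62
eef_pos: [444.8, 226.8, 216.0]
ee_rot: [0.545, 0.452, 0.544, -0.45]
force: [2.3, 0.3, 0.4]
grip_width: 0.3
```

Emit:
carry_out([
  {"x": -0.008,"y": -0.0015,"z": -0.007,"ax": 0,"ay": 0,"az": 0,"hand": -0.4},
  {"x": -0.016,"y": -0.003,"z": -0.015,"ax": 0,"ay": 0,"az": 0,"hand": -0.4},
  {"x": -0.019,"y": -0.0035,"z": -0.015,"ax": 0,"ay": 0,"az": 0,"hand": -0.4},
  {"x": -0.021,"y": -0.004,"z": -0.015,"ax": 0,"ay": 0,"az": 0,"hand": -0.4},
])

```text
time_s: 7.12
eef_pos: [424.5, 222.9, 200.0]
ee_rot: [0.545, 0.452, 0.544, -0.451]
force: [7.2, 1.7, -4.4]
grip_width: 0.299
```

Emit:
carry_out([
  {"x": -0.002,"y": -0.0005,"z": 0,"ax": 0,"ay": 0,"az": 0,"hand": -0.4},
  {"x": -0.002,"y": -0.0005,"z": 0,"ax": 0,"ay": 0,"az": 0,"hand": -0.4},
])

```text
time_s: 7.38
eef_pos: [424.1, 222.7, 200.2]
ee_rot: [0.545, 0.453, 0.543, -0.45]
force: [14.2, 5.2, -8.5]
grip_width: 0.302
```

The force climbs without any travel, so the pot is against its stop. I back off, open and lift away.

Emit:
carry_out([
  {"x": 0.005,"y": 0.001,"z": 0,"ax": 0,"ay": 0,"az": 0,"hand": -0.4},
  {"x": 0.005,"y": 0.001,"z": 0,"ax": 0,"ay": 0,"az": 0,"hand": 0.3},
  {"x": 0.005,"y": 0.001,"z": 0,"ax": 0,"ay": 0,"az": 0,"hand": 0.3},
  {"x": 0.005,"y": 0.001,"z": 0.04,"ax": 0,"ay": 0,"az": 0,"hand": 0.3},
  {"x": 0.005,"y": 0.001,"z": 0.1,"ax": 0,"ay": 0,"az": 0,"hand": 0.3},
])

```text
time_s: 8.0
eef_pos: [426.1, 223.1, 300.5]
ee_rot: [0.544, 0.45, 0.545, -0.452]
force: [1.5, -0.0, 0.8]
grip_width: 0.648
```

Emit:
carry_out([
  {"x": -0.03,"y": 0.04,"z": 0.02,"ax": 0,"ay": 0,"az": 0,"hand": 0.3},
  {"x": -0.06,"y": 0.08,"z": 0.02,"ax": 0,"ay": 0,"az": 0,"hand": 0.3},
  {"x": -0.08,"y": 0.12,"z": 0.02,"ax": 0,"ay": 0,"az": 0,"hand": 0.3},
  {"x": -0.08,"y": 0.12,"z": 0.02,"ax": 0,"ay": 0,"az": 0,"hand": 0.3},
])

```text
time_s: 8.5
eef_pos: [345.4, 345.0, 320.3]
ee_rot: [0.545, 0.45, 0.546, -0.45]
force: [0.3, 0.2, 0.1]
grip_width: 0.654
```

Run:
```python
from h import *
s=ctrl.sense();print(s['eef_pos'],s['force'],s['time_s'])
b=viewer.capture('scene');a=viewer.capture('top')
for n,i,o,(x,y,w,h) in(('top',a,'top1',(170,180,110,50)),('scene',b,'scene1',(300,170,110,80))):
    d=cv2.absdiff(i,cv2.imread(f'pics/{o}.png'))[y:y+h,x:x+w].max(2); print(n,d.mean(),(d>40).sum())
cv2.imwrite('pics/c7.png',np.hstack([cv2.resize(a[60:280,110:510],(400,220)),cv2.resize(b[110:340,80:480],(400,220))]).repeat(1,0))
```

```text
[345.4396788  345.01703454 320.26084617] [0.27399146 0.19132258 0.14610761] 8.5
top 11.107818181818182 433
scene 14.715113636363636 1486
```

View pics/c7.png

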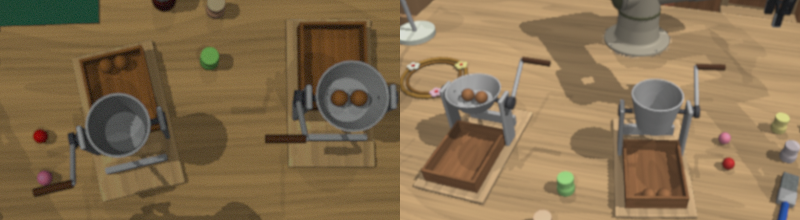

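The balls are in the tray at top crop (105,65) and (122,62). The pot is empty and upright, the bar is back, and the bowl is untouched. I check the bar position numerically, then hand in.

Run:
```python
from h import *
b=viewer.capture('scene')
def m(i):
    h=cv2.cvtColor(i[168:195,368:415],cv2.COLOR_BGR2HSV);k=(h[...,2]<95)&(h[...,1]>90)&((h[...,0]<20)|(h[...,0]>170))
    return [x.mean().round(1) for x in np.nonzero(k)]
x,y=m(cv2.imread('pics/scene1.png')),m(b);print(x,y)
if max(abs(np.subtract(x,y)))<1.2: print(finish_job())
```

```text
[np.float64(12.4), np.float64(22.7)] [np.float64(12.0), np.float64(23.1)]
the job is handed in; nothing more can be done
None
```

The deep pot was tipped until both wooden balls rolled out into the catch tray. It was then swung back upright and released, and the job is handed in. I straddled the lever bar loosely with the fingers, tipped the pot to about 1.85 rad and held it there for about 0.6 s.

Last checks, at about 8.5 s on the clock:
- **Balls:** both lie in the tray, in both camera views.
- **Pot:** it is empty and upright. I pushed it back until it met its stop (about 14 N), and its bar is within 0.4 px of where it started in the scene view.
- **Bowl and beads:** the bowl, the balls in it, and the red and pink beads look unchanged.
- **Gripper:** it is well clear of everything, with the force reading near zero.
- **Inconclusive:** a plain image difference around the pot showed changes. I put these down to the balls having left the pot and to shadows, but did not check further.

The first two move calls were refused because their rows lacked some keys. The arm did not move for them.

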